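Open the stiff screw-cap jar

TASK

Unscrew the wide black cap from the tall square white jar and put the cap, top side up, on the middle of the small white plate without dropping it. Leave the jar standing all the way down in its pocket of the wooden rack, and leave everything else where it stands.

Things in the scene. Friction and masses are not known exactly. Their poses are not given: they have to be found in the camera images.
- cap: round ribbed black plastic screw cap, 54 mm diameter, 37.5 mm high, flat closed top, open below, upright side wall, 50 g. Origin: centre of its lower edge; z up through its top. Closed, its origin is about 75 mm above the jar's origin. Right-hand thread: it unscrews anticlockwise seen from above and rises 24 mm a turn (3.8 mm per rad).
- cap_top (a point): centre of the cap's flat top, 37.5 mm above the cap's origin. The cap starts tight: a springy seal in the jar's rim presses it against the thread for the first quarter turn (some 0.1 to 0.4 N m to turn it: grip firmly, 40 N or more), then it runs easily. Released between twists it stays where it was turned to.
- jar: tall square white ceramic jar: body 58 x 58 mm, 72 mm high, then a round neck of 37 mm diameter (44 mm over the thread ridges) up to 107 mm, under the cap. Origin: centre of its underside; z up. Loose, 0.75 to 0.95 kg; stands in a square pocket of the rack, which keeps it from turning (1.75 mm play each side). Either pocket.
- jar_neck (a point): centre of the jar's mouth, 106 mm above the jar's origin. The cap comes free after 0.5 to 0.65 of a turn from the start (varies); it then only rests there and lifts off with just its own weight (turned on past about 0.85 of a turn it clicks down 8 mm on to the next thread start, still free). Before that, pulling up lifts the jar (7 to 10 N) with it.
- rack: wooden block 95 x 260 x 45 mm, fixed, with two square pockets 33 mm deep, 80 mm either side of its middle along its long axis (its y). Origin: centre of its underside on the worktop; pocket floors 12 mm above it.
- small_jar: short square white ceramic jar in the other pocket: same 58 mm square foot, 70 mm high in all, with a small black cap of 37 mm diameter that stays shut. Origin: centre of its underside. Not to be touched.
- plate: small white plate, 149 mm diameter, 17 mm high at its rim, with a nearly flat middle about 90 mm wide and 8 to 9 mm above the worktop. Loose. Origin: centre of its underside.
- mug: blue-grey mug, 81 x 110 x 94 mm, bystander. Origin: centre of its underside.
- tin: low tin, 75 mm diameter, 58 mm high, bystander. Origin: centre of its underside.
- lemon: lemon, 67 x 54 x 54 mm, bystander. Origin: centre of its underside.

How it is judged:
By the outcome, as a careful person would: the job done as asked, in the order asked, and still so for the second after the job is handed in, with the robot touching nothing.
It also fails if it takes over 54 s, if anything falls off the work surface, if the arm or the gripper's body presses on something with over 40 N, if the wrist force passes 120 N, or if a joint passes its speed limit or range.

ROBOT

A 7-joint arm with a two-finger parallel gripper is mounted at the origin on a cart in front of the work surface, level with it; the furniture and walls round the work are solid. World frame = base frame: x ahead of the robot, y to its left, z up, the work surface at z = 0. Lengths are in mm, angles in rad, forces in N, time in s.
With the tool pointing down it reaches from about 400 to 875 mm from the base axis. Payload 4.4 kg.
Tool frame: the origin (TCP) lies at the very end of the fingers, on their centre line; the grasp point (between the pads) lies manip.grasp_offset behind it (manip.grasp_offset is the distance from the TCP to the grasp point, in mm); z points along the fingers, y is the line along which they close (so a half turn about z gives the same grasp; the last joint's range is limited). The gripper opens to 85 mm and grips with 20 to 120 N. Pads are 22 mm wide; open, the fingers measure 114 mm over their backs; the gripper's body (76 mm by 85 mm) begins 54 mm behind the grasp point. The pads swing forward as they close: fully open they stand 13 mm farther back than shut.
Start: joints at [-1.214, 0.628, 0.038, 1.517, -0.027, 0.996, -0.02], TCP at [266.684, 592.788, 231.313] pointing down, gripper open.
Joint ranges: [-3.06, 3.06], [-0.37, 2.12], [-1.25, 1.32], [0.18, 2.47], [-1.1, 4.24], [0.23, 1.98], [-2.94, 2.94]. Speed limits (rad/s): [2.57, 2.57, 3.14, 3.14, 3.14, 3.14, 3.14].

INTERFACE

Orientations are given as a unit quaternion [w, x, y, z].
In Python, from station import manip gives the robot as it stands.
- The arm moves only by the tool tcp_steps, called after ">>>" by a JSON object that holds its "op" and its "data", one argument or row to a line. Schema: {"type":"object","properties":{"rows":{"type":"array","items":{"type":"array","items":{"type":"number"},"minItems":6,"maxItems":6},"minItems":1,"maxItems":8},"aperture":{"type":"number"},"grip_force":{"type":"number"},"only":{"type":"string"},"quiet":{"type":"boolean"},"lines":{"type":"string"}},"required":["rows"],"additionalProperties":false}. rows is a list of rows, 1 to 8 of them, each of 6 numbers: dx, dy, dz in units of 20 mm, then a rotation vector rx, ry, rz in units of 0.1 rad; each row is the pose to reach, as a shift and turn from the pose commanded when the call began, along the tool's axes at that moment; what a row does not reach only later rows make up. A row lasts 1/8 s, in which the tool goes at most 62.5 mm and 0.188 rad, less where a joint would pass 70% of its speed; a pose out of reach is approached as far as the arm can. aperture is the finger opening in mm, set as the call begins (left out keeps the last). The fingers move at their own pace and stop on an object; grip_force is the grip in N (left out, the last holds). Time passes only in rows, so rows that do not move let the fingers close. The tool returns the time, the measured TCP pose, the force, the opening and the grip force at its end. only (a regular expression) keeps the lines of the reply that match it, lines (a string "A,B") keeps lines A to B, and quiet returns only ok. Input that does not fit is refused with a message, and nothing moves.
- manip.state(): the state, without advancing time (a new reading comes with each control period).
- manip.read_camera(name): name is "scene" or "top" or "wrist"; returns the picture (480x640x3 uint8, red, green, blue); there is no depth.
- manip.camera_params(name): a dict with "vfov" (degrees; the focal length in pixels is half the picture's height over the tangent of half this angle, whatever the lens; pixels are square), "cx", "cy" (the principal point, pixels), "R" (3x3) and "t" (3): a world point X has camera coordinates R X + t. Camera axes: x right, y down, z forward; pixel columns grow to the right and rows downward; lengths in mm; the calibration is good to about 2 mm. A picture is of the moment at which its call begins: read the wrist's pose just before it. camera_params takes no time and is no camera call; for the wrist camera it gives the pose at the moment of the call.
- manip.job_done(): hands the job in; it is judged then, once.
The state is a dict: "time_s": time; "joint_pos": joint angles; "joint_vel": joint speeds; "effort": joint torques, N m; "position": TCP position; "eef_rot": TCP orientation; "contact_force": force on the tool from outside, world axes, zero at the start; "torque": the same for the moment, N m; "finger_gap": finger opening in mm; "grip_force": force on a finger pad.
Only numpy, scipy, OpenCV 4.12 (cv2) and the standard library are available. Lean on these libraries where they do the work, as an engineer would, in place of code of your own. Each camera call takes 0.05 s, during which the arm holds its last target. There are 200 camera calls.

## Working session

There is one attempt and no reset: what is moved stays moved. The work goes in short steps, Python scripts to look and compute and a tool call to move; the robot and the scene stay as the last step left them, time stands still between calls to the robot, and variables do not carry over. Pictures are saved under pics/ and viewed, at most 10 in all, crops included, and the job is handed in when it is done.

```bash
ls; mkdir -p pics
```

Run:
```python
from station import manip
import cv2
print(manip.grasp_offset, manip.state())
for n in ("scene","top"):
    p=manip.camera_params(n); print(n,p)
    cv2.imwrite(f"pics/{n}0.png",manip.read_camera(n)[:,:,::-1])
```

```text
pics
station.py
18.700000000000003 {'time_s': 0.0, 'joint_pos': array([-1.21377342,  0.6293773 ,  0.03842432,  1.51838605, -0.02700145,
        0.99629587, -0.02001143]), 'joint_vel': array([ 0.00050864,  0.00076303,  0.00095173,  0.00106894, -0.00028945,
       -0.00091624,  0.00091493]), 'effort': array([ 5.09896163e-04, -5.63409913e+01,  1.22732040e+00, -1.93446189e+01,
        1.12494457e-02,  1.08338177e-02, -2.32389033e-05]), 'position': array([266.42124153, 592.1913333 , 230.36279493]), 'eef_rot': array([-1.96556906e-04,  2.09839237e-01,  9.77735417e-01, -9.54521741e-04]), 'contact_force': array([ 0.46917437, -0.28914408,  0.46526174]), 'torque': array([-0.00266118,  0.01003527, -0.04435447]), 'grip_force': 0.0, 'finger_gap': 85.32324121699104}
scene {'vfov': 50.92788706642335, 'cx': 320.638002848653, 'cy': 235.64114128622074, 'R': array([[ 0.89116901, -0.45356433,  0.00985853],
       [-0.25821442, -0.52497078, -0.81100616],
       [ 0.3730189 ,  0.72019795, -0.58495454]]), 't': array([-541.37997683,  232.14954201, 1148.42836172])}
top {'vfov': 44.40578901354893, 'cx': 315.97586576669886, 'cy': 238.57908816975424, 'R': array([[-0.35360911, -0.93538505, -0.00392469],
       [-0.9124451 ,  0.3458546 , -0.21869734],
       [ 0.2059236 , -0.07375231, -0.97578485]]), 't': array([ 244.51582147,  600.2702886 , 1516.55391628])}
```
View pics/top0.png

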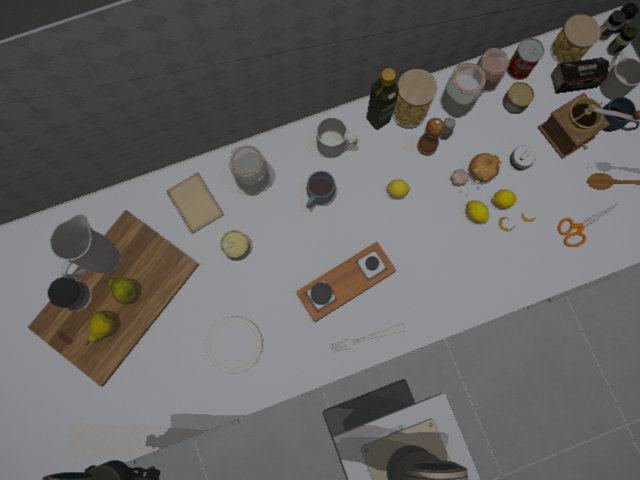

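View pics/scene0.png

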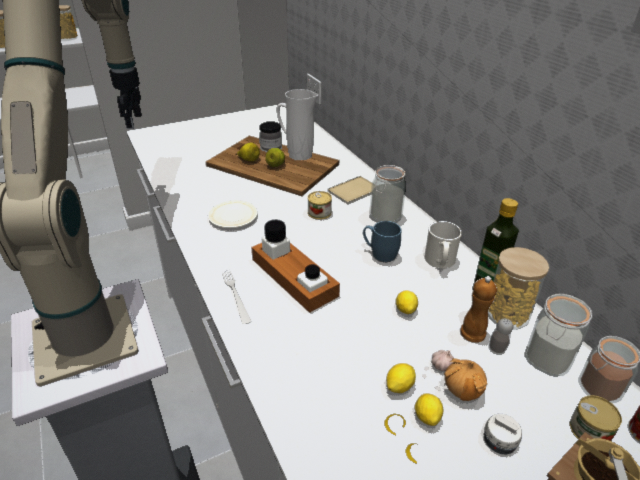

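Top view: wide cap at about (321,293), small cap at (372,264), plate at (235,344). Scene view: cap at (275,230), plate at (233,215). Next I'll enlarge both.

Run:
```python
import cv2,numpy as np
t=cv2.imread("pics/top0.png");s=cv2.imread("pics/scene0.png")
a=cv2.resize(t[235:335,290:400][:, :100],None,fx=4,fy=4,interpolation=cv2.INTER_CUBIC) # top: origin (290,235)
b=cv2.resize(s[205:305,245:345],None,fx=4,fy=4,interpolation=cv2.INTER_CUBIC)
c=np.hstack([a,b]);c=cv2.convertScaleAbs(c,alpha=1.6,beta=10)
for k in range(0,800,80): cv2.putText(c,str((290 if k<400 else 245)+(k%400)//4),(k,10),0,.35,(0,0,255)); c[:6,k]=(0,0,255)
for k in range(0,400,80): cv2.putText(c,f"{235+k//4}/{205+k//4}",(2,k+4),0,.35,(0,0,255))
cv2.imwrite("pics/crop1.png",c)
# plate contours
for n,i,(x0,y0,x1,y1),th in (("top",t,(195,305,275,385),0),("scene",s,(200,190,265,235),0)):
    r=i[y0:y1,x0:x1].astype(int); d=(r[:,:,2]-r[:,:,0]); print(n,d.min(),d.max())
    m=(d>6).astype(np.uint8); m=cv2.morphologyEx(m,cv2.MORPH_CLOSE,np.ones((5,5)))
    cs,_=cv2.findContours(m,0,1); k=max(cs,key=cv2.contourArea); e=cv2.fitEllipse(cv2.convexHull(k)); print(n,e[0][0]+x0,e[0][1]+y0,e[1:])
```

```text
top -6 29
top 234.82330703735352 345.9102478027344 ((47.96624755859375, 52.3751220703125), 38.456886291503906)
scene -6 38
scene 232.30573272705078 213.98541450500488 ((27.285066604614258, 48.79533386230469), 84.29447174072266)
```

View pics/crop1.png

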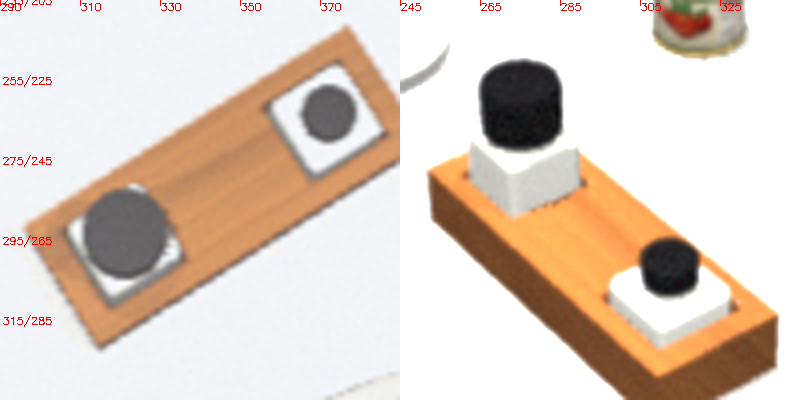

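The wide cap's top is centred at top (321.2,293.2) and scene (275.2,226). The rack's corners in the top view are (296.2,292.5), (315,322) and (377,241.7).

Create h.py:
```python
import numpy as np
from station import manip
def ray(n,uv,p=None):
    p=p or manip.camera_params(n); f=240/np.tan(np.radians(p["vfov"]/2)); R=np.array(p["R"])
    d=R.T@np.array([(uv[0]-p["cx"])/f,(uv[1]-p["cy"])/f,1]); return -R.T@np.array(p["t"]),d/np.linalg.norm(d)
def onz(n,uv,z,p=None):
    c,d=ray(n,uv,p); return c+d*(z-c[2])/d[2]
def tri(rs):
    A=sum(np.eye(3)-np.outer(d,d) for c,d in rs);b=sum((np.eye(3)-np.outer(d,d))@c for c,d in rs);x=np.linalg.solve(A,b)
    return x,[np.linalg.norm((np.eye(3)-np.outer(d,d))@(x-c)) for c,d in rs]
def Rt():
    from scipy.spatial.transform import Rotation as Q
    q=manip.state()["eef_rot"]; return Q.from_quat([q[1],q[2],q[3],q[0]])
```

Run:
```python
from h import *
np.set_printoptions(precision=1,suppress=True)
print("cap",tri([ray("top",(321.2,293.2)),ray("scene",(275.2,226))]),onz("top",(321.2,293.2),124.5))
print("plate",tri([ray("top",(234.8,344.8)),ray("scene",(232.8,214.5))]),onz("top",(234.8,344.8),17))
c=[onz("top",u,45) for u in ((296.2,292.5),(315,322),(377,241.7))];print(c)
v=c[2]-c[0];print(np.degrees(np.arctan2(v[1],v[0])),np.linalg.norm(v))
print("small",onz("top",(372.2,263.3),82))
R=Rt();print(R.as_matrix())
```

```text
cap (array([500.8,  57.5, 119.8]), [np.float64(2.2097997254873496), np.float64(2.2097997254874)]) [498.1  58.4 124.5]
plate (array([465.4, 318.5,  11.5]), [np.float64(1.739947843842839), np.float64(1.7399478438429923)]) [463.2 318.2  17. ]
[array([533. , 116.3,  45. ]), array([441.8,  97. ,  45. ]), array([ 585.5, -138. ,   45. ])]
-78.34669421509712 259.65814613922373
small [529.6 -97.9  82. ]
[[-0.9  0.4 -0. ]
 [ 0.4  0.9 -0. ]
 [-0.  -0.  -1. ]]
```

Units first: shifts go in units of 20 mm and turns go in units of 0.1 rad. So -43 mm is -2.15, -39 mm is -1.95.

>>> {"op": "tcp_steps", "data": {
  "rows": [
    [-2.15, -1.95, 0, 0, 0, 0],
    [-4.3, -3.9, 0, 0, 0, 0],
    [-6.5, -5.85, 0, 0, 0, 0],
    [-8.65, -7.8, 0, 0, 0, 0],
    [-10.8, -9.75, 0, 0, 0, 0],
    [-12.95, -11.7, 0, 0, 0, 0],
    [-15.1, -13.65, 0, 0, 0, 0],
    [-17.25, -15.6, 0, 0, 0, 0]
  ],
  "aperture": 85
}}

```text
time_s: 1.1
position: [453.7, 164.9, 231.2]
eef_rot: [-0.0, 0.21, 0.978, 0.0]
contact_force: [0.5, -0.1, 0.0]
finger_gap: 84.8
grip_force: 0.0
```

Run:
```python
from h import *
import cv2
s=manip.state();print(s["joint_pos"].round(2),s["position"],s["time_s"]); p=manip.camera_params("wrist"); cv2.imwrite("pics/w1.png",manip.read_camera("wrist")[:,:,::-1])
import pickle;pickle.dump(p,open("w1.pkl","wb"));print(-np.array(p["R"]).T@p["t"],p["R"])
```

```text
[-0.45  0.39  0.07  1.97 -0.04  0.78  0.78] [453.69196008 164.93830652 231.21789128] 1.1
[376.49958159 201.07266939 374.48751433] [[ 4.10634112e-01  9.11800200e-01 -1.47486953e-04]
 [ 8.61392506e-01 -3.87879689e-01  3.27951669e-01]
 [ 2.98969190e-01 -1.34795187e-01 -9.44694491e-01]]
```

View pics/w1.png

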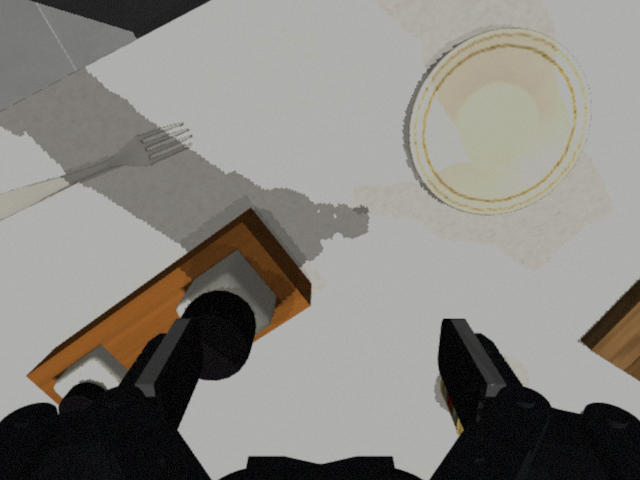

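The plate rim spans u 408–590, v 27–215, so its centre is about (500,120). The left finger partly hides the cap. I'll rotate back for twist room and go over the cap.

Scaled: -86 mm is -4.3, -79 mm is -3.95, 1.45 rad is 14.5.

>>> {"op": "tcp_steps", "data": {
  "rows": [
    [-2, -1.75, 0, 0, 0, 1.8],
    [-4.3, -3.95, 0, 0, 0, 3.6],
    [-4.3, -3.95, 0, 0, 0, 5.4],
    [-4.3, -3.95, 0, 0, 0, 7.2],
    [-4.3, -3.95, 0, 0, 0, 9],
    [-4.3, -3.95, 0, 0, 0, 10.8],
    [-4.3, -3.95, 0, 0, 0, 12.6],
    [-4.3, -3.95, 0, 0, 0, 14.5]
  ]
}}

```text
time_s: 2.15
position: [499.0, 59.7, 231.0]
eef_rot: [-0.0, 0.806, 0.591, -0.0]
contact_force: [-0.0, 0.3, 0.5]
finger_gap: 85.1
grip_force: 0.0
```

>>> {"op": "tcp_steps", "data": {
  "rows": [
    [0, 0, 0, 0, 0, 1.8],
    [0, 0, 0, 0, 0, 3.6],
    [0, 0, 0, 0, 0, 5.4],
    [0, 0, 0, 0, 0, 7.2],
    [0, 0, 0, 0, 0, 9],
    [0, 0, 0, 0, 0, 10.8],
    [0, 0, 0, 0, 0, 12.6],
    [0, 0, 0, 0, 0, 14.5]
  ]
}}

```text
time_s: 3.15
position: [499.0, 59.8, 231.1]
eef_rot: [-0.0, 0.996, -0.091, -0.0]
contact_force: [0.0, -1.1, -1.0]
finger_gap: 84.6
grip_force: 0.0
```

Run:
```python
from h import *
import cv2,pickle
s=manip.state();print(s["joint_pos"].round(2),s["position"],s["time_s"]); p=manip.camera_params("wrist"); cv2.imwrite("pics/w2.png",manip.read_camera("wrist")[:,:,::-1])
pickle.dump(p,open("w2.pkl","wb"))
w=pickle.load(open("w1.pkl","rb"))
u=(500,120.5)
print(onz("wrist",u,17,w),tri([ray("wrist",u,w),ray("top",(234.8,344.8)),ray("scene",(232.8,214.5))]))
```

```text
[-0.76  0.57  0.9   1.94 -0.56  0.91 -1.33] [498.99058747  59.8108874  231.05089791] 3.15
[459.51824074 325.84489375  17.        ] (array([464.28742747, 322.83478572,   9.84833018]), [np.float64(6.225412769255354), np.float64(3.7878438483730608), np.float64(4.037780850141829)])
```

View pics/w2.png

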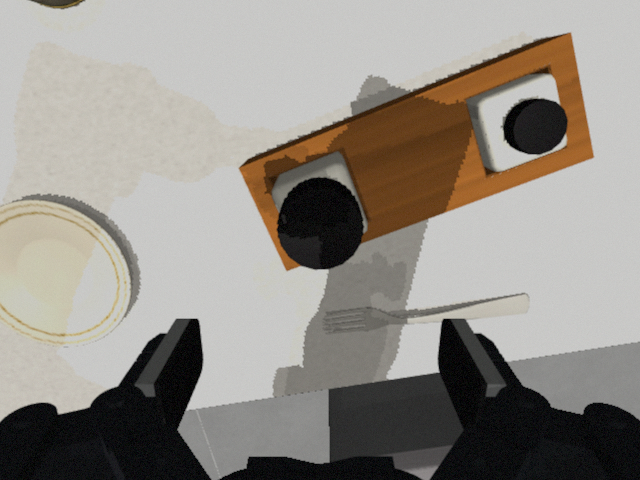

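The cap blob spans u 277–364, v 178–270, and its top disc forms the lower part. The plate's right rim is at u≈131, spanning v 200–347. I'll fit models to these extents.

Run:
```python
from h import *
import pickle
np.set_printoptions(precision=1,suppress=True)
w1,w2=[pickle.load(open(f"w{i}.pkl","rb")) for i in (1,2)]
a=np.linspace(0,2*np.pi,200)
def proj(p,X):
    f=240/np.tan(np.radians(p["vfov"]/2)); Y=X@np.array(p["R"]).T+p["t"]; return np.c_[f*Y[:,0]/Y[:,2]+p["cx"],f*Y[:,1]/Y[:,2]+p["cy"]]
def ring(c,r,z): return np.c_[c[0]+r*np.cos(a),c[1]+r*np.sin(a),0*a+z]
def ext(q): return np.r_[q.min(0),q.max(0)]
T,S=manip.camera_params("top"),manip.camera_params("scene")
for c in ((500,58),(499,59)):
  for n,p in (("w2",w2),("top",T),("scene",S)):
    print("cap",c,n,"top",ext(proj(p,ring(c,27,124.5))),"bot",ext(proj(p,ring(c,27,87))))
for c in ((464,320),(460,325)):
  for n,p in (("w1",w1),("w2",w2),("top",T),("scene",S)): print("plate",c,n,ext(proj(p,ring(c,74.5,17))))
```

```text
cap (500, 58) w2 top [281.6 187.1 368.  269.1] bot [286.2 175.1 362.3 248.4]
cap (500, 58) top top [310.5 281.9 331.7 303.1] bot [310.6 284.  331.4 304.7]
cap (500, 58) scene top [263.4 218.8 284.4 230.7] bot [264.2 230.5 284.8 242.5]
cap (499, 59) w2 top [280.4 189.  366.6 270.8] bot [285.1 176.8 361.1 249.9]
cap (499, 59) top top [310.2 282.4 331.5 303.6] bot [310.4 284.5 331.2 305.2]
cap (499, 59) scene top [262.9 218.8 283.9 230.6] bot [263.7 230.4 284.3 242.4]
plate (464, 320) w1 [404.4  29.  586.7 215.1]
plate (464, 320) w2 [-29.3 199.9 134.4 346.4]
plate (464, 320) top [206.2 316.8 261.9 373.4]
plate (464, 320) scene [206.7 200.1 256.  226.8]
plate (460, 325) w1 [408.4  20.8 591.8 208.9]
plate (460, 325) w2 [-32.5 205.3 130.7 350.5]
plate (460, 325) top [204.9 318.8 260.7 375.5]
plate (460, 325) scene [204.9 199.6 254.1 226.3]
```

>>> {"op": "tcp_steps", "data": {
  "rows": [
    [0.05, 0, 2.5, 0, 0, 0],
    [0.05, 0, 5, 0, 0, 0],
    [0.05, 0, 6, 0, 0, 0],
    [0.05, 0, 6.5, 0, 0, 0],
    [0.05, 0, 6.75, 0, 0, 0],
    [0.05, 0, 6.75, 0, 0, 0]
  ],
  "aperture": 85
}}

```text
time_s: 3.95
position: [500.7, 59.3, 96.7]
eef_rot: [-0.0, 0.996, -0.088, 0.0]
contact_force: [-0.4, 0.0, -0.3]
finger_gap: 85.0
grip_force: 0.0
```

>>> {"op": "tcp_steps", "data": {
  "rows": [
    [0, 0, 0, 0, 0, 0],
    [0, 0, 0, 0, 0, 0],
    [0, 0, 0, 0, 0, 0],
    [0, 0, 0, 0, 0, 0],
    [0, 0, 0, 0, 0, 0],
    [0, 0, 0, 0, 0, 0]
  ],
  "aperture": 45,
  "grip_force": 60
}}

```text
time_s: 4.7
position: [500.8, 59.6, 97.4]
eef_rot: [-0.001, 0.996, -0.088, 0.001]
contact_force: [-0.8, -0.1, 7.1]
finger_gap: 52.9
grip_force: 61.3
```

```bash
python3 -c "
from h import *
s=manip.state();print(s['joint_pos'].round(2),s['torque'])"
```

```text
[-0.61  0.74  0.68  2.05 -0.8   0.63 -1.12] [0.15019311 0.24750051 0.02119432]
```

Scaled: -4.6 mm is -0.23, -4 mm is -0.2, -1.2 rad is -12.

>>> {"op": "tcp_steps", "data": {
  "rows": [
    [0, 0, -0.03, 0, 0, -1.5],
    [0, 0, -0.055, 0, 0, -3],
    [0, 0, -0.085, 0, 0, -4.5],
    [0, 0, -0.115, 0, 0, -6],
    [0, 0, -0.145, 0, 0, -7.5],
    [0, 0, -0.17, 0, 0, -9],
    [0, 0, -0.2, 0, 0, -10.5],
    [0, 0, -0.23, 0, 0, -12]
  ],
  "aperture": 45,
  "grip_force": 70
}}

```text
time_s: 5.7
position: [500.9, 59.7, 101.6]
eef_rot: [0.0, 0.871, 0.492, 0.001]
contact_force: [0.3, 0.9, 0.9]
finger_gap: 53.2
grip_force: 72.8
```

```bash
python3 -c "
from h import *
s=manip.state();print(s['joint_pos'].round(2),s['torque'])"
```

```text
[-0.41  0.65  0.36  2.04 -0.44  0.52 -0.27] [ 0.26190645  0.0132541  -0.04623807]
```

>>> {"op": "tcp_steps", "data": {
  "rows": [
    [0, 0, -0.03, 0, 0, -1.5],
    [0, 0, -0.055, 0, 0, -3],
    [0, 0, -0.085, 0, 0, -4.5],
    [0, 0, -0.115, 0, 0, -6],
    [0, 0, -0.145, 0, 0, -7.5],
    [0, 0, -0.17, 0, 0, -9],
    [0, 0, -0.2, 0, 0, -10.5],
    [0, 0, -0.23, 0, 0, -12]
  ]
}}

```text
time_s: 6.7
position: [500.1, 59.5, 105.7]
eef_rot: [-0.0, 0.441, 0.898, 0.0]
contact_force: [-0.6, 2.1, -0.5]
finger_gap: 52.8
grip_force: 73.1
```

>>> {"op": "tcp_steps", "data": {
  "rows": [
    [0, 0, -0.03, 0, 0, -1.5],
    [0, 0, -0.055, 0, 0, -3],
    [0, 0, -0.085, 0, 0, -4.5],
    [0, 0, -0.115, 0, 0, -6],
    [0, 0, -0.145, 0, 0, -7.5],
    [0, 0, -0.17, 0, 0, -9],
    [0, 0, -0.2, 0, 0, -10.5],
    [0, 0, -0.23, 0, 0, -12]
  ]
}}

```text
time_s: 7.7
position: [500.2, 59.0, 110.3]
eef_rot: [0.0, -0.143, 0.99, -0.0]
contact_force: [-0.2, 0.4, -1.0]
finger_gap: 52.6
grip_force: 73.2
```

```bash
python3 -c "
from h import *
s=manip.state();print(s['joint_pos'].round(2),s['torque'])"
```

```text
[ 0.03  0.62 -0.3   2.03  0.35  0.54  1.34] [0.10130096 0.07560054 0.0543008 ]
```

Scaled: -2.7 mm is -0.135, -2.3 mm is -0.115, -0.7 rad is -7.

>>> {"op": "tcp_steps", "data": {
  "rows": [
    [0, 0, -0.03, 0, 0, -1.5],
    [0, 0, -0.055, 0, 0, -3],
    [0, 0, -0.085, 0, 0, -4.5],
    [0, 0, -0.115, 0, 0, -6],
    [0, 0, -0.135, 0, 0, -7],
    [0, 0, -0.135, 0, 0, -7]
  ]
}}

```text
time_s: 8.45
position: [500.2, 58.7, 112.8]
eef_rot: [-0.0, -0.471, 0.882, -0.0]
contact_force: [0.4, 0.2, -0.3]
finger_gap: 52.9
grip_force: 73.2
```

>>> {"op": "tcp_steps", "data": {
  "rows": [
    [0, 0, -0.05, 0, 0, 0],
    [0, 0, -0.1, 0, 0, 0],
    [0, 0, -0.15, 0, 0, 0],
    [0, 0, -0.15, 0, 0, 0]
  ]
}}

```text
time_s: 8.95
position: [500.3, 59.2, 115.9]
eef_rot: [0.0, -0.472, 0.882, -0.0]
contact_force: [-0.9, -0.2, -1.1]
finger_gap: 52.8
grip_force: 73.2
```

```bash
python3 -c "
from h import *
s=manip.state();print(s['joint_pos'].round(2),s['torque'])"
```

```text
[ 0.17  0.64 -0.51  2.02  0.53  0.61  1.85] [-0.00023131  0.07729074  0.02570338]
```

Scaled: -60 mm is -3, -90 mm is -4.5.

>>> {"op": "tcp_steps", "data": {
  "rows": [
    [0, 0, -0.5, 0, 0, 0],
    [0, 0, -1.5, 0, 0, 0],
    [0, 0, -3, 0, 0, 0],
    [0, 0, -4.5, 0, 0, 0],
    [0, 0, -4.5, 0, 0, 0]
  ]
}}

```text
time_s: 9.57
position: [502.0, 59.7, 208.4]
eef_rot: [0.003, -0.471, 0.882, -0.001]
contact_force: [0.0, 0.4, -1.3]
finger_gap: 52.8
grip_force: 73.2
```

Run:
```python
from h import *
import cv2
np.set_printoptions(precision=2,suppress=True)
s=manip.state();print(s["joint_pos"],s["position"],s["contact_force"])
a=manip.read_camera("scene")[:,:,::-1];w=manip.read_camera("wrist")[:,:,::-1]
cv2.imwrite("pics/c2.png",np.hstack([cv2.resize(a[130:330,180:380],(400,400),interpolation=cv2.INTER_CUBIC),cv2.resize(w,(400,300))[0:300].copy() if 0 else cv2.copyMakeBorder(cv2.resize(w,(400,300)),0,100,0,0,0)]))
R=Rt().as_matrix()
d=R.T@(np.array([464.5,323,s["position"][2]])-s["position"]);print("to plate, tool axes",d,np.linalg.norm(d))
```

```text
[ 0.25  0.51 -0.62  1.93  0.4   0.81  1.97] [502.03  59.75 208.36] [ 0.01  0.43 -1.35]
to plate, tool axes [-198.07  177.42   -0.08] 265.91550647300176
```

View pics/c2.png

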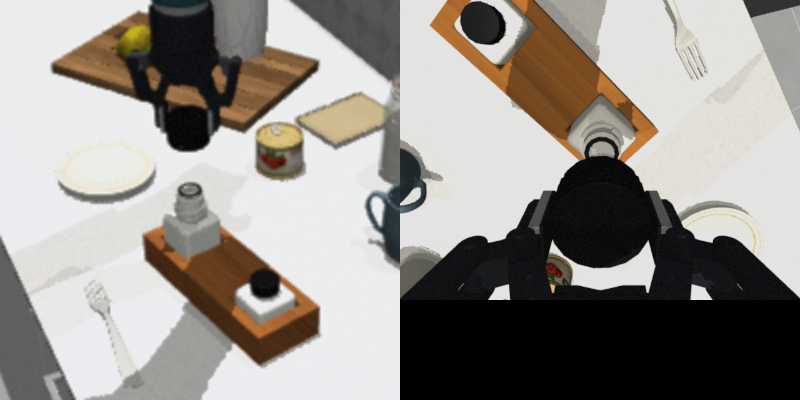

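The cap is held level in the fingers and the jar stands in its pocket with its mouth open. Moving over the plate.

Scaled: -198 mm is -9.9, -185 mm is -9.25.

>>> {"op": "tcp_steps", "data": {
  "rows": [
    [-1.75, 1.55, 0, 0, 0, 0],
    [-3.75, 3.35, 0, 0, 0, 0],
    [-5.75, 5.15, 0, 0, 0, 0],
    [-7.75, 6.95, 0, 0, 0, 0],
    [-9.25, 8.3, 0, 0, 0, 0],
    [-9.9, 8.85, 0, 0, 0, 0],
    [-9.9, 8.85, 0, 0, 0, 0],
    [-9.9, 8.85, 0, 0, 0, 0]
  ]
}}

```text
time_s: 10.68
position: [463.6, 319.6, 205.2]
eef_rot: [-0.001, -0.471, 0.882, -0.001]
contact_force: [0.5, -0.1, -0.9]
finger_gap: 52.8
grip_force: 73.3
```

Run:
```python
from h import *
import cv2
np.set_printoptions(precision=2,suppress=True)
s=manip.state();print(s["position"],s["contact_force"])
R=Rt().as_matrix();print(R.T@(np.array([464.5,323,s["position"][2]])-s["position"]))
w=manip.read_camera("wrist")[:,:,::-1];cv2.imwrite("pics/w3.png",w)
```

```text
[463.61 319.59 205.18] [ 0.47 -0.13 -0.93]
[-3.33  1.16 -0.01]
```

View pics/w3.png

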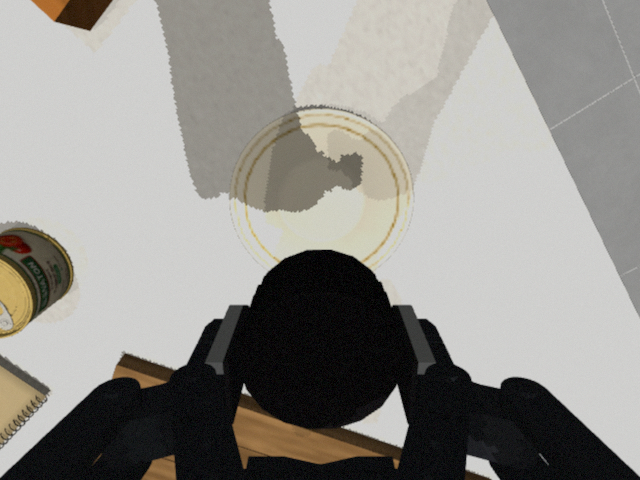

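The plate rim spans u 232–413 (centre 322), in line with the cap's centre. Descending to just above the plate.

>>> {"op": "tcp_steps", "data": {
  "rows": [
    [-0.15, 0.05, 2.25, 0, 0, 0],
    [-0.15, 0.05, 4.75, 0, 0, 0],
    [-0.15, 0.05, 7, 0, 0, 0],
    [-0.15, 0.05, 8.25, 0, 0, 0],
    [-0.15, 0.05, 8.75, 0, 0, 0],
    [-0.15, 0.05, 8.9, 0, 0, 0],
    [-0.15, 0.05, 8.9, 0, 0, 0],
    [-0.15, 0.05, 8.9, 0, 0, 0]
  ]
}}

```text
time_s: 11.72
position: [464.5, 325.6, 28.9]
eef_rot: [0.001, -0.471, 0.882, 0.0]
contact_force: [-0.4, -0.5, -1.1]
finger_gap: 52.7
grip_force: 73.3
```

Scaled: 2 mm is 0.1, 6 mm is 0.3.

>>> {"op": "tcp_steps", "data": {
  "rows": [
    [0.1, -0.07, 0.1, 0, 0, 0],
    [0.1, -0.07, 0.2, 0, 0, 0],
    [0.1, -0.07, 0.3, 0, 0, 0],
    [0.1, -0.07, 0.3, 0, 0, 0]
  ]
}}

```text
time_s: 12.22
position: [463.9, 322.7, 21.7]
eef_rot: [-0.0, -0.472, 0.882, -0.0]
contact_force: [0.1, 0.2, -0.6]
finger_gap: 52.7
grip_force: 73.4
```

>>> {"op": "tcp_steps", "data": {
  "rows": [
    [0, 0, 0.05, 0, 0, 0],
    [0, 0, 0.1, 0, 0, 0],
    [0, 0, 0.1, 0, 0, 0]
  ]
}}

```text
time_s: 12.6
position: [463.9, 322.7, 21.3]
eef_rot: [0.0, -0.472, 0.882, -0.0]
contact_force: [-1.6, -2.4, 13.4]
finger_gap: 52.5
grip_force: 74.9
```

Scaled: -1.3 mm is -0.065.

>>> {"op": "tcp_steps", "data": {
  "rows": [
    [0, 0, -0.065, 0, 0, 0],
    [0, 0, -0.065, 0, 0, 0]
  ]
}}

```text
time_s: 12.85
position: [463.9, 322.8, 21.4]
eef_rot: [0.0, -0.472, 0.882, -0.0]
contact_force: [-0.7, -0.2, 5.7]
finger_gap: 52.8
grip_force: 73.8
```

>>> {"op": "tcp_steps", "data": {
  "rows": [
    [0, 0, 0, 0, 0, 0],
    [0, 0, 0, 0, 0, 0],
    [0, 0, 0, 0, 0, 0],
    [0, 0, 0, 0, 0, 0],
    [0, 0, 0, 0, 0, 0]
  ],
  "aperture": 80,
  "grip_force": 20
}}

```text
time_s: 13.48
position: [463.9, 322.8, 21.1]
eef_rot: [-0.0, -0.472, 0.882, 0.0]
contact_force: [0.8, -0.2, 0.8]
finger_gap: 80.0
grip_force: 0.0
```

Scaled: -180 mm is -9, -150 mm is -7.5.

>>> {"op": "tcp_steps", "data": {
  "rows": [
    [0, 0, -0.75, 0, 0, 0],
    [0, 0, -2.25, 0, 0, 0],
    [0, 0, -4.75, 0, 0, 0],
    [0, 0, -7.5, 0, 0, 0],
    [0, 0, -9, 0, 0, 0],
    [0, 0, -9, 0, 0, 0]
  ]
}}

```text
time_s: 14.22
position: [465.1, 324.0, 204.6]
eef_rot: [0.003, -0.472, 0.882, 0.0]
contact_force: [-0.2, 0.3, -0.3]
finger_gap: 79.8
grip_force: 0.0
```

Run:
```python
from h import *
import cv2
w=manip.read_camera("wrist")[:,:,::-1];a=manip.read_camera("scene")[:,:,::-1];t=manip.read_camera("top")[:,:,::-1]
f=lambda i:cv2.resize(i,(400,300),interpolation=cv2.INTER_CUBIC)
cv2.imwrite("pics/e.png",np.vstack([np.hstack([f(w),f(a[160:310,180:380])]),np.hstack([f(t[250:385,195:375]),f(t)])]))
```

```text
(no output)
```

View pics/e.png

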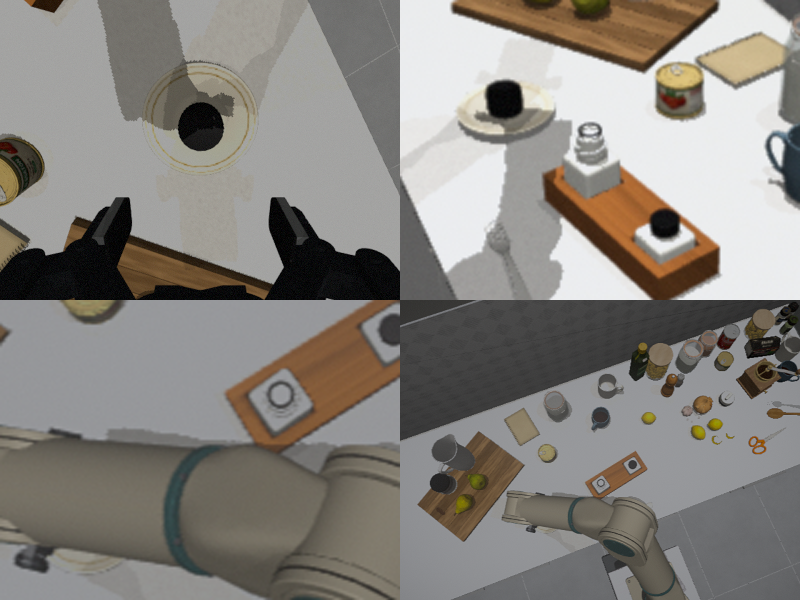

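The cap stands upright in the middle of the plate, the jar is seated in its pocket, and nothing else has moved.

```bash
python3 -c "
from station import manip
print(manip.job_done())"
```

```text
the job is handed in; nothing more can be done
None
```

The cap is unscrewed and stands top side up in the middle of the small white plate; the last pictures show the jar in its rack pocket and nothing else moved, and the job was handed in at about 14 s of the 54 s allowed (no verdict came back).

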